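# Open a sampling jar for a customer

### The arm

A 7-joint arm with a two-finger parallel gripper is mounted at the origin on the work surface. World frame = base frame: x ahead of the robot, y to its left, z up, the work surface at z = 0. Lengths are in mm, angles in rad, forces in N, time in s.
With the tool pointing down it reaches from about 425 to 1025 mm from the base axis. Payload 9.4 kg.
Tool frame: the origin (TCP) lies at the centre of the arm's flange, where the gripper is bolted on; the fingertips stand 186 mm ahead of it and the grasp point (between the pads) lies 167 mm ahead of it; z points along the fingers, y is the direction in which the jaws open and shut (so a half turn about z gives the same grasp; the last joint's range is limited). The gripper opens to 93 mm and grips with 3 to 60 N. Pads are 15 mm wide; open, the fingers measure 128 mm over their backs; the gripper's body (75 mm by 188 mm) begins 65 mm behind the grasp point.
Start: joints at [-1.247, 0.599, -0.003, 1.599, 0.002, 0.943, -0.08], TCP at [282.859, 667.544, 404.718] pointing down, gripper open.
Joint ranges: [-2.57, 2.57], [-0.35, 1.97], [-1.29, 1.29], [0.11, 2.56], [-1.05, 4.19], [0.11, 1.86], [-2.63, 2.63]. Speed limits (rad/s): [2.22, 2.22, 3.01, 3.01, 3.14, 3.14, 3.14].

### API

Orientations are given as a unit quaternion [w, x, y, z].
In Python, from bench import * gives the robot as it stands.
- The arm moves only by the tool servo_tool, never from a script. Its argument "moves" is a list of rows, each an object of numbers: "claw": the opening, from -1 (shut) to 1 (fully open); "x", "y", "z": the shift along the world's x, y, z in units of 0.15 m (1.0 is 0.15 m); "twist": the turn about the world's z in units of 60 degrees (1.0 is 60 degrees). In form: [{"claw": .., "x": .., "y": .., "z": .., "twist": ..}, ...]. A call has exactly 10 rows; each row shifts and turns the pose as measured when the row begins; what a row does not reach is not made up. A row lasts 1/8 s, in which the tool goes at most 62.5 mm and 10.7 degrees, less where a joint would pass 70% of its speed; a pose out of reach is approached as far as the arm can. A call with a number of a shift or a turn outside -1 to 1 is refused whole. A call with a gripper value outside its range is refused whole. The fingers move at their own pace and stop on an object; the grip force is fixed at half the most. Time passes only in rows, so rows that do not move let the fingers close, or fill a call up. It gives the time, the measured TCP pose, the force and the opening at its end, in the units of the state.
- get_state(): the state, without advancing time (a new reading comes with each control period).
- snapshot(name): name is "side" or "top"; returns the picture (400x640x3 uint8, blue, green, red); there is no depth.
- calibration(name): a dict with "K" (3x3 intrinsics, pixels), "D" ([k1, k2, p1, p2, k3] as OpenCV has them; the pictures are not rectified), "origin" and "orientation" of the camera in the world. Camera axes: x right, y down, z forward; pixel columns grow to the right and rows downward; lengths in mm; the calibration is good to about 2 mm. A picture is of the moment at which its call begins. calibration takes no time and is no camera call.
- finish_job(): hands the job in, once; it reports no verdict.
The state is a dict: "t": time; "q": joint angles; "qvel": joint speeds; "tau": joint torques, N m; "tool_pos": TCP position; "orientation": TCP orientation; "wrist_force": force on the tool from outside, world axes, zero at the start; "wrist_torque": the same for the moment, N m; "gripper_width": finger opening in mm.
Only numpy, scipy, OpenCV 4.12 (cv2) and the standard library are available. Lean on these libraries where they do the work, as an engineer would, in place of code of your own. Each camera call takes 0.05 s, during which the arm holds its last target. There are 200 camera calls.

### The job

Open the square white jar that stands alone on the shop counter, so that a customer can smell the tea. Keeping it upright, set it gently down, fully home, in the free pocket of the wooden sampling stand, which stops it from turning; then unscrew its tight cap anticlockwise and, once the thread lets go, raise it level above the open mouth. Finish still holding the cap there, centred about two centimetres above the mouth with nothing else carrying it and the jar left home in its pocket; leave the other two jars, the mug and the books alone.

Things in the scene. Friction and masses are not known exactly. Their poses are not given: they have to be found in the camera images.
- jar: The jar to open, standing alone and upright on the counter, not in the stand: white glass, square body 60 x 60 mm, 76 mm tall, rounded vertical edges, sloping shoulder to 84 mm, round neck 42 mm across with three short thread ridges; 106.5 mm tall with its cap, 0.35 to 0.59 kg with it. Origin: centre of its underside; z up, x and y square to its flat sides.
- cap: The jar's round steel twist-off cap with ribbed edge, 59 mm across, 18.5 mm tall, 60 g. Origin: centre of its lower edge, done up 88 mm above the jar's underside (12 mm above the square body); z up. Its x axis starts 0 to 8 degrees anticlockwise (seen from above) of the jar's x; unscrewed anticlockwise it climbs 1.5 mm, is free from 62 degrees, and at about 90 degrees meets a stop.
- pocket: Grey felt pad on the floor of the stand's free pocket. Origin: centre of the pocket floor, on which the jar's underside comes to rest, 12 mm above the counter; z up, x and y parallel to the pocket's sides. The pocket is 65 x 65 mm, 28 mm deep, with a 4 mm chamfer at its mouth; the jar fits in any of four quarter turns and can then turn about 5 degrees either way.
- mouth (a point): Centre of the jar's round mouth, at the neck's rim, 102 mm above the jar's underside; hidden under the cap at first.
- seal (a joint): How far (m) the springy rubber seal inside the cap stands out of the cap's top, 0 to 0.003: near 0 while the cap is done up, 0.003 when the cap is off. It pushes the cap up with about 14 N while done up, so turning takes about 0.4 N m: a firm grip of 25 to 50 N on the cap's ribbed edge. The jar turns with the cap if not braced.
- stand: Wooden block with three square pockets in a row, 88 x 316 mm and 40 mm tall; it does not move. Pocket centres 100 mm apart along its y axis, the middle one at its origin (centre of its underside). Two pockets hold other jars, any one of the three is free.
- jar_b: One of the two closed jars already in the stand, same size and look as the jar to open. Origin: centre of its underside. To be left alone.
- jar_c: The other closed jar already in the stand, same size and look. Origin: centre of its underside. To be left alone.
- mug: Grey mug 82 mm across and 88 mm tall, standing on the counter, with a handle that sticks out 37 mm on its +y side. Origin: centre of its underside. To be left alone.
- books: Stack of three cookbooks, about 150 x 200 mm and 62 mm tall, lying on the counter to the robot's right. Origin: centre of its underside. To be left alone.
Not all that is in view belongs to the job. Of the things like the cap, leave any that is green; of the rest the larger one is meant.

How it is judged (in metres and radians):
On the way, in this order (a step that is already met when the one before it is completed fails the run):
1. the jar stands fully home in the free pocket, upright, with its cap still on (z of jar in the frame of pocket below 0.003 m and horizontal distance between jar and pocket below 0.006 m and angle between jar's own z axis and vertical below 0.06 rad and z of cap in the frame of jar below 0.091 m and horizontal distance between cap and jar below 0.004 m), for 0.2 s.
2. the cap has come off its thread and up over the neck while the jar stays home in the pocket (z of jar in the frame of pocket below 0.003 m and horizontal distance between jar and pocket below 0.006 m and angle between jar's own z axis and vertical below 0.06 rad and z of cap in the frame of jar above 0.0985 m and horizontal distance between cap and jar below 0.02 m), for 0.1 s.
At the end, for the whole second after the job is handed in: The cap is held by the gripper at rest, level within 0.15 rad, within 12 mm of centre over the jar, its lower edge 3 to 45 mm above the rim, touching neither jar nor stand; the jar stands in the pocket, upright within 0.06 rad, under 3 mm off its floor and 6 mm off its centre (z of jar in the frame of pocket below 0.003 m and horizontal distance between jar and pocket below 0.006 m and angle between jar's own z axis and vertical below 0.06 rad and z of cap in the frame of mouth between 0.003 and 0.045 m and horizontal distance between cap and jar below 0.012 m and angle between cap's own z axis and vertical below 0.15 rad and contact force between the fingers and cap above 1 N and contact force between cap and jar below 0.1 N and contact force between cap and stand below 0.1 N and linear speed of cap below 0.03 m/s); the arm keeps its last pose, push and grip.
It fails at once if the jar is tipped over (angle between jar's own z axis and vertical above 0.5 rad).
It fails at once if the jar is slammed into the stand (over 60 N) (contact force between jar and stand above 60 N).
It fails at once if another jar is disturbed (distance of any of jar_b, jar_c from where it was at the start of the episode above 0.012 m).
It fails at once if the mug or the books are pushed about (distance of any of mug, books from where it was at the start of the episode above 0.02 m or angle between mug's own z axis and vertical above 0.4 rad).
It also fails if it takes over 61 s, if anything falls off the work surface, if the arm or the gripper's body presses on something with over 40 N, if the wrist force passes 120 N, or if a joint passes its speed limit or range.

## Working session

There is one attempt and no reset: what is moved stays moved. The work goes in short steps, Python scripts to look and compute and a tool call to move; the robot and the scene stay as the last step left them, time stands still between calls to the robot, and variables do not carry over. Pictures are saved under pics/ and viewed, about 8 in all and at most 12, crops included, and the job is handed in when it is done.

Besides the shell and the picture viewer there is one more tool, called after "Call:" as a command line: name --argument value ..., lists and objects as JSON in quotes. servo_tool: Moves the arm, as the interface text tells. Shifts and turns lie within -1 to 1; 1 stands for 0.15 m of shift or 60 degrees of turn. Its arguments: {"type":"object","properties":{"moves":{"type":"array","items":{"type":"object","properties":{"claw":{"type":"number"},"x":{"type":"number"},"y":{"type":"number"},"z":{"type":"number"},"twist":{"type":"number"}}}}},"required":["moves"]}

```bash
mkdir -p pics; ls
python3 - <<'E'
from bench import *
import cv2
for n in ("side","top"):
    cv2.imwrite(f"pics/{n}0.png",snapshot(n)); c=calibration(n); print(n,c)
s=get_state(); print(s)
E
```

```text
pics
side {'K': array([[425.88338925,   0.        , 323.52740769],
       [  0.        , 425.88338925, 200.47938809],
       [  0.        ,   0.        ,   1.        ]]), 'D': array([-0.00809111,  0.        ,  0.        ,  0.        ,  0.        ]), 'origin': array([ 355.68397544, -803.5488227 ,  949.94084362]), 'orientation': array([-0.3359258 ,  0.93588269, -0.09732986,  0.04247751])}
top {'K': array([[491.65016043,   0.        , 324.91929174],
       [  0.        , 491.65016043, 203.57210035],
       [  0.        ,   0.        ,   1.        ]]), 'D': array([-0.01293615,  0.        ,  0.        ,  0.        ,  0.        ]), 'origin': array([ 416.28740301, -147.85098411, 1190.7431456 ]), 'orientation': array([ 0.0293422 , -0.70421609,  0.708739  , -0.03012929])}
{'t': 0.1, 'q': array([-1.2467253 ,  0.60004201, -0.0024994 ,  1.60004854,  0.001809  ,
        0.94291782, -0.079815  ]), 'qvel': array([ 5.25146236e-04, -1.88386737e-03,  4.80613206e-04, -7.21541674e-04,
       -1.04010034e-03,  3.44497711e-03, -1.65369058e-05]), 'tau': array([ 5.37540225e-03, -7.66552663e+01,  1.50210723e+00, -2.52929592e+01,
       -5.23390865e-02,  1.37669223e-02,  8.66421738e-05]), 'tool_pos': array([282.78591531, 667.37913149, 403.94951128]), 'orientation': array([-5.96278571e-05,  1.99040982e-01,  9.79990912e-01, -7.04712217e-04]), 'wrist_force': array([-0.24754939, -0.0864058 ,  0.56725957]), 'wrist_torque': array([ 0.02229883,  0.10280954, -0.02056939]), 'gripper_width': 93.27463155998313}
```

View pics/top0.png

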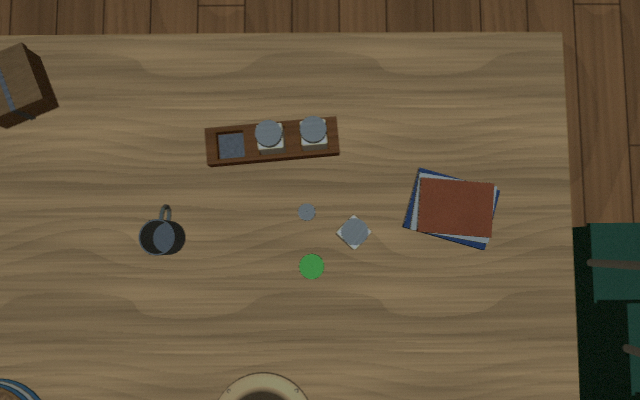

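View pics/side0.png

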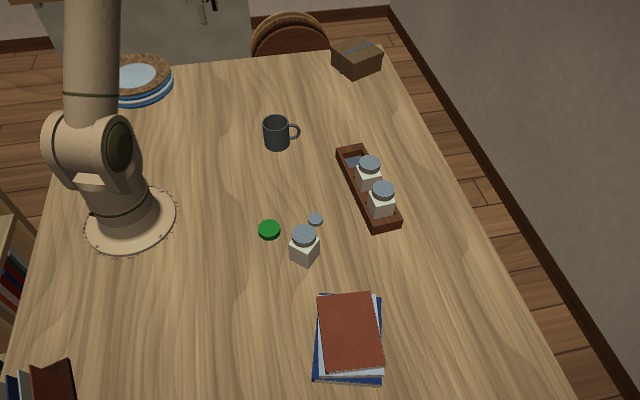

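Like the cap there are three things in the top view: a green lid (312,267), which must be left alone; a small grey lid (307,212); and the larger grey cap on the lone white jar (354,232). The last one fits, being the larger of the non-green ones and sitting on the jar that stands alone. The free pocket is at (231,145), and the mug is at (162,238). I'll confirm with an enlarged crop.

```bash
cat > h.py <<'E'
import numpy as np, cv2
from bench import *
from scipy.spatial.transform import Rotation as R
def cam(n):
    c=calibration(n); q=c["orientation"]; return c["K"],c["D"],np.array(c["origin"]),R.from_quat([*q[1:],q[0]]).as_matrix()
def w(n,uv,z):
    K,D,o,M=cam(n); p=cv2.undistortPoints(np.array(uv,float).reshape(-1,1,2),K,D)[:,0]
    d=np.c_[p,np.ones(len(p))]@M.T; return o+d*((z-o[2])/d[:,2])[:,None]
def px(n,P):
    K,D,o,M=cam(n); r=M.T
    return cv2.projectPoints(np.array(P,float).reshape(-1,1,3),cv2.Rodrigues(r)[0],-r@o,K,D)[0][:,0]
def box(c,yaw,h,z):
    a=np.radians(yaw); e=np.array([[np.cos(a),np.sin(a)],[-np.sin(a),np.cos(a)]])
    return np.c_[np.array(c)[:2]+np.array([[1,1],[-1,1],[-1,-1],[1,-1]])*np.array(h)@e, np.full(4,z)]
E
python3 - <<'E'
from h import *
t=cv2.imread("pics/top0.png"); s=cv2.imread("pics/side0.png")
f=lambda im,x,y,ww,hh,k:cv2.resize(im[y:y+hh,x:x+ww],None,fx=k,fy=k,interpolation=cv2.INTER_CUBIC)
a=f(t,200,110,145,62,5.5); b=f(t,290,195,100,66,4); c=f(s,260,200,98,66,4)
im=np.vstack([a[:,:797],np.hstack([b,c])[:,:797]if b.shape[1]+c.shape[1]>=797 else cv2.copyMakeBorder(np.hstack([b,c]),0,0,0,797-b.shape[1]-c.shape[1],0)])
print(im.shape); cv2.imwrite("pics/crop.png",im)
print(w("top",[[355,232]],106.5),w("top",[[205,127],[208,166],[340,155],[337,117]],40),w("top",[[231,145]],12))
E
```

```text
(605, 797, 3)
[[ 444.45505713 -215.2072259   106.5       ]] [[ 698.20178318  135.04965958   40.        ]
 [ 604.27781978  126.55445359   40.        ]
 [ 628.57051952 -185.91492617   40.        ]
 [ 720.3723891  -179.59589593   40.        ]] [[660.06981807  77.97126341  12.        ]]
```

View pics/crop.png

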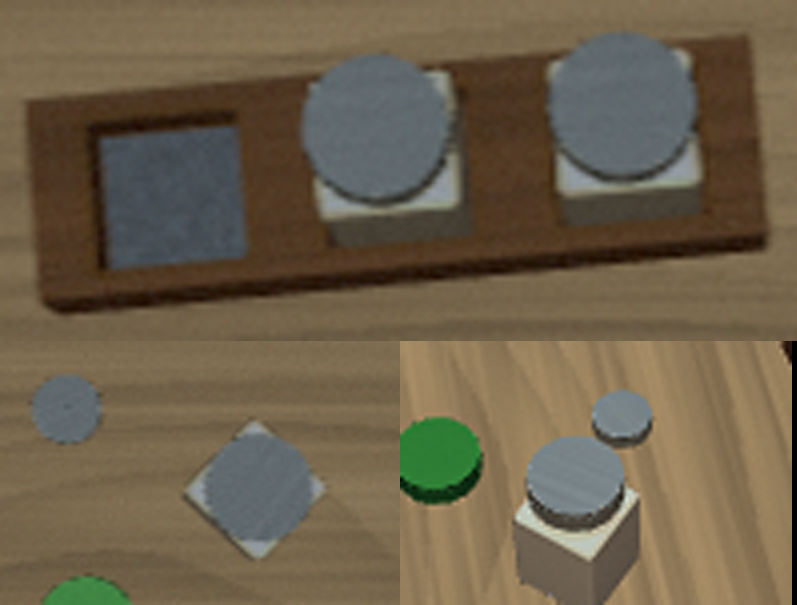

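The crop confirms it. The lone white jar has its grey cap on and stands diamond-wise in the top view; the small loose grey lid and the green one are decoys. The felt pocket is at the left end of the stand. Next I'll fit the poses.

Run:
```python
from h import *
from scipy.optimize import least_squares
def tp(p,ox,oy,k,dx=0,dy=0): p=np.array(p,float); return (p-[dx,dy]+.5)/k-.5+[ox,oy]
jar=tp([[257,420],[184,492],[258,559],[327,488]],290,195,4,0,341)
def match(n,P,obs):
    p=px(n,P); return (p[:,None]-obs[None]).reshape(len(p),-1,2)
def fit(obs,h,z,x0,extra=None):
    def r(x):
        m=match("top",box(x[:2],x[2],h,z),obs); d=np.linalg.norm(m,axis=2)
        return d.min(1)
    s=least_squares(r,x0); return s.x,s.fun
# jar corners rounded: use the rounded extent ~ (30-1.5)
print("jar",fit(jar,(30,30),76,[444,-215,40]), w("top",jar,76)[:,:2])
print("jar cap", w("top",tp([[259,488]],290,195,4,0,341),106.5), w("side",tp([[575,478]],260,200,4,400,341),106.5))
st=tp([[27,102],[750,37],[767,235],[45,300]],200,110,5.5)
print("stand",fit(st,(44,158),40,[662,-26,4.2]))
pk=tp([[90,124],[237,113],[246,258],[104,270]],200,110,5.5)
print("pocket floor visible",w("top",pk,12)[:,:2])
print("caps b,c",w("top",tp([[376,128],[622,106]],200,110,5.5),118.5))
x=fit(st,(44,158),40,[662,-26,4.2])[0]; a=np.radians(x[2])
for k in(-100,0,100): print(k,x[:2]+k*np.array([-np.sin(a),np.cos(a)]))
# side camera overlay
s=cv2.imread("pics/side0.png"); t=cv2.imread("pics/top0.png")
j=fit(jar,(30,30),76,[444,-215,40])[0]
for n,im in(("side",s),("top",t)):
    im=cv2.resize(im,None,fx=4,fy=4,interpolation=cv2.INTER_CUBIC)
    pc=x[:2]+100*np.array([-np.sin(a),np.cos(a)])
    for P in(box(j,j[2],(30,30),76),box(j,j[2],(30,30),0),box(x,x[2],(44,158),40),box(pc,x[2],(32.5,32.5),40),box(pc,x[2],(32.5,32.5),12)):
        cv2.polylines(im,[np.round(px(n,P)*4+1.5).astype(int)],True,(0,0,255) ,1)
    if n=="side": A=im[130*4:280*4,265*4:415*4]
    else: B=im[105*4:255*4,205*4:380*4]
cv2.imwrite("pics/ov.png",cv2.resize(np.hstack([A,B]),(800,370),interpolation=cv2.INTER_AREA))
```

```text
jar (array([ 445.7681117 , -214.27879055,   45.50763729]), array([0.67858926, 1.4647787 , 1.10566663, 1.38563438])) [[ 485.24520821 -215.00676505]
 [ 444.68357697 -173.21586763]
 [ 406.63698775 -214.6831223 ]
 [ 446.41899572 -254.21546293]]
jar cap [[ 445.83908133 -213.84601198  106.5       ]] [[ 444.61155145 -216.9247445   106.5       ]]
stand (array([665.33762116, -24.37117385,   4.86104912]), array([0.27999221, 0.96108496, 0.77020787, 0.45495257]))
pocket floor visible [[692.12731211 115.00472133]
 [696.62894671  49.84864998]
 [631.55022448  45.34586869]
 [626.61729092 107.98039896]]
caps b,c [[ 664.77191836  -24.10158502  118.5       ]
 [ 673.14318192 -123.26894682  118.5       ]]
-100 [ 673.81157785 -124.01148726]
0 [665.33762116 -24.37117385]
100 [656.86366448  75.26913957]
```

View pics/ov.png

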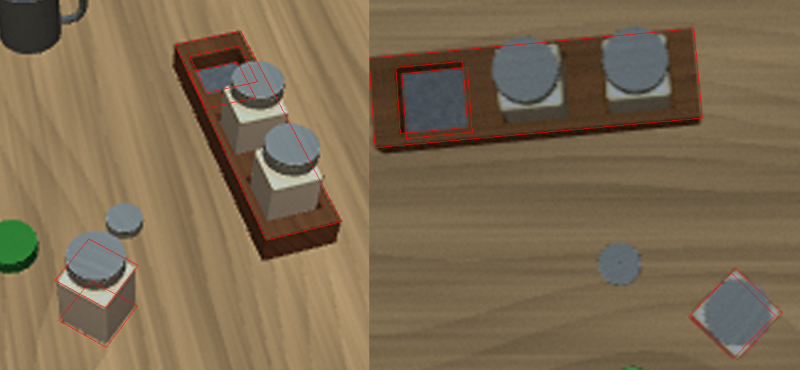

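The jar is at about (445.5, -215) with yaw 45.5°. The pocket is at about (657, 76) with yaw 4.8°. The outlines lie on both views to within about 2 mm. My plan is to grip the cap at jaw yaw 45.5°, carry the jar with a turn of -40.7°, seat it, and unscrew +78° in the same grip.

Call:
servo_tool --moves '[{"claw": 1, "x": 0.13, "y": -0.39, "z": 0, "twist": -0.036}, {"claw": 1, "x": 0.13, "y": -0.39, "z": 0, "twist": -0.036}, {"claw": 1, "x": 0.13, "y": -0.39, "z": 0, "twist": -0.036}, {"claw": 1, "x": 0.13, "y": -0.39, "z": 0, "twist": -0.036}, {"claw": 1, "x": 0.13, "y": -0.39, "z": 0, "twist": -0.036}, {"claw": 1, "x": 0.13, "y": -0.39, "z": 0, "twist": -0.036}, {"claw": 1, "x": 0.13, "y": -0.39, "z": 0, "twist": -0.036}, {"claw": 1, "x": 0.13, "y": -0.39, "z": 0, "twist": -0.036}, {"claw": 1, "x": 0.13, "y": -0.39, "z": 0, "twist": -0.036}, {"claw": 1, "x": 0.13, "y": -0.39, "z": 0, "twist": -0.036}]'

```text
t: 1.35
tool_pos: [475.2, 75.9, 401.1]
orientation: [-0.001, 0.381, 0.925, -0.001]
wrist_force: [1.6, 0.1, 0.6]
gripper_width: 92.8
```

Call:
servo_tool --moves '[{"claw": 1, "x": -0.04, "y": -0.38, "z": 0, "twist": 0}, {"claw": 1, "x": -0.04, "y": -0.38, "z": 0, "twist": 0}, {"claw": 1, "x": -0.04, "y": -0.38, "z": 0, "twist": 0}, {"claw": 1, "x": -0.04, "y": -0.38, "z": -0.1, "twist": 0}, {"claw": 1, "x": -0.04, "y": -0.32, "z": -0.2, "twist": 0}, {"claw": 1, "x": 0, "y": -0.09, "z": -0.2, "twist": 0}, {"claw": 1, "x": 0, "y": 0, "z": 0, "twist": 0}, {"claw": 1, "x": 0, "y": 0, "z": 0, "twist": 0}, {"claw": 1, "x": 0, "y": 0, "z": 0, "twist": 0}, {"claw": 1, "x": 0, "y": 0, "z": 0, "twist": 0}]'

```text
t: 2.6
tool_pos: [444.5, -225.4, 326.7]
orientation: [0.002, 0.383, 0.924, -0.001]
wrist_force: [-0.6, -0.6, 0.0]
gripper_width: 93.0
```

```bash
cat > st.py <<'E'
from h import *
def st():
    s=get_state(); q=s["orientation"]; m=R.from_quat([*q[1:],q[0]]).as_matrix()
    g=s["tool_pos"]+m[:,2]*167
    print("t",round(s["t"],2),"tcp",s["tool_pos"].round(1),"grasp",g.round(1),"yaw",np.degrees(np.arctan2(m[1,1],m[0,1])).round(2),"tilt",np.degrees(np.arccos(-m[2,2])).round(2),"F",s["wrist_force"].round(1),"T",s["wrist_torque"].round(2),"w",round(s["gripper_width"],1),"q",s["q"].round(2)); return s,m,g
if __name__=="__main__": st()
E
python3 st.py; python3 -c "
from h import *
a=snapshot('side')[150:300,220:400]
cv2.imwrite('pics/s1.png',cv2.resize(a,None,fx=4,fy=4,interpolation=cv2.INTER_CUBIC))"
```

```text
t 2.6 tcp [ 444.5 -225.4  326.7] grasp [ 445.1 -225.9  159.7] yaw 44.94 tilt 0.24 F [-0.6 -0.6  0. ] T [-0.06  0.06  0.  ] w 93.0 q [ 0.24  0.45  0.16  2.19 -0.14  0.5   1.29]
```

View pics/s1.png

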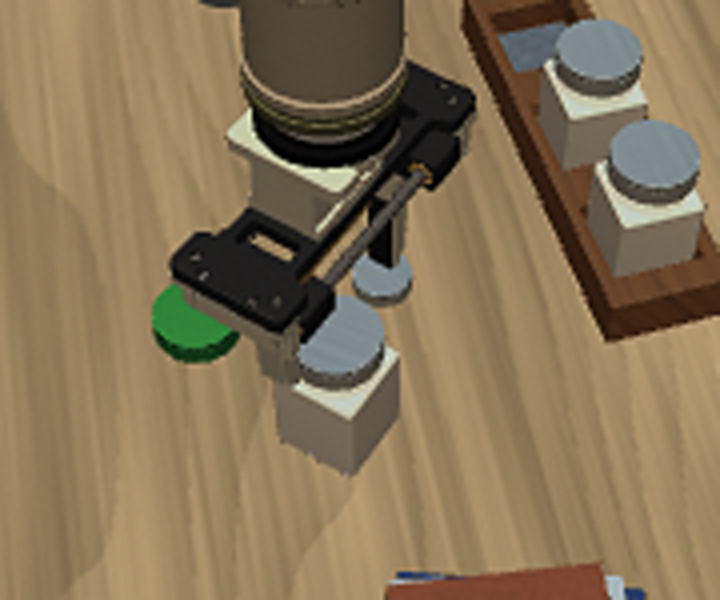

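The view shows the open jaws on either side of the jar, with the cap at crop (343,340), about 10 mm off in y as the measured pose also says. I'll correct that and then descend.

Call:
servo_tool --moves '[{"claw": 1, "x": 0, "y": 0.05, "z": 0, "twist": 0}, {"claw": 1, "x": 0, "y": 0.02, "z": 0, "twist": 0}, {"claw": 1, "x": 0, "y": 0, "z": -0.1, "twist": 0}, {"claw": 1, "x": 0, "y": 0, "z": -0.1, "twist": 0}, {"claw": 1, "x": 0, "y": 0, "z": -0.1, "twist": 0}, {"claw": 1, "x": 0, "y": 0, "z": -0.06, "twist": 0}, {"claw": 1, "x": 0, "y": 0, "z": 0, "twist": 0}, {"claw": 1, "x": 0, "y": 0, "z": 0, "twist": 0}, {"claw": 1, "x": 0, "y": 0, "z": 0, "twist": 0}, {"claw": 1, "x": 0, "y": 0, "z": 0, "twist": 0}]'

```text
t: 3.9
tool_pos: [445.6, -211.9, 273.6]
orientation: [0.004, 0.382, 0.924, -0.0]
wrist_force: [-0.1, -1.0, -0.1]
gripper_width: 93.3
```

```bash
python3 st.py; python3 -c "
from h import *
a=snapshot('side')[190:290,250:370]
cv2.imwrite('pics/s2.png',cv2.resize(a,None,fx=6,fy=6,interpolation=cv2.INTER_CUBIC))"
```

```text
t 3.9 tcp [ 445.6 -211.9  273.6] grasp [ 446.8 -212.5  106.6] yaw 45.13 tilt 0.47 F [-0.1 -1.  -0.1] T [-0.08  0.01  0.02] w 93.3 q [ 0.24  0.54  0.12  2.24 -0.18  0.36  1.3 ]
```

View pics/s2.png

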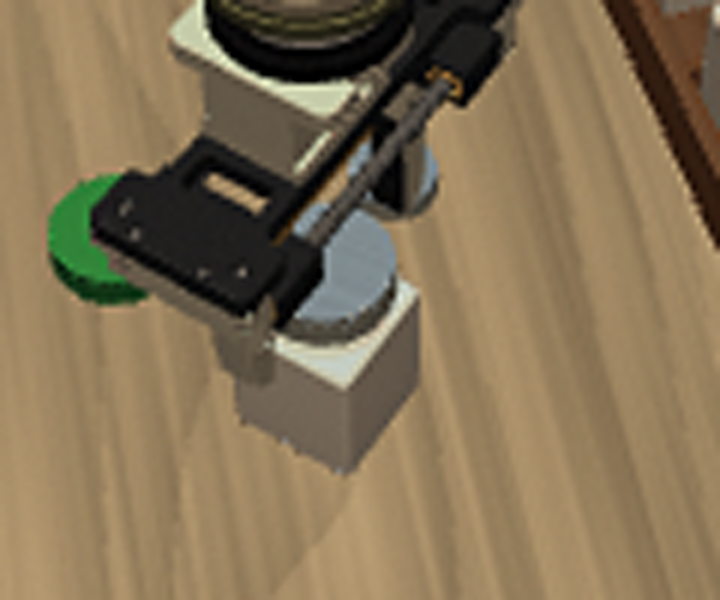

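Call:
servo_tool --moves '[{"claw": 1, "x": -0.007, "y": -0.014, "z": -0.04, "twist": 0}, {"claw": 1, "x": 0, "y": 0, "z": -0.017, "twist": 0}, {"claw": 1, "x": 0, "y": 0, "z": 0, "twist": 0}, {"claw": -1, "x": 0, "y": 0, "z": 0, "twist": 0}, {"claw": -1, "x": 0, "y": 0, "z": 0, "twist": 0}, {"claw": -1, "x": 0, "y": 0, "z": 0, "twist": 0}, {"claw": -1, "x": 0, "y": 0, "z": 0, "twist": 0}, {"claw": -1, "x": 0, "y": 0, "z": 0, "twist": 0}, {"claw": -1, "x": 0, "y": 0, "z": 0, "twist": 0}, {"claw": -1, "x": 0, "y": 0, "z": 0, "twist": 0}]'

```text
t: 5.2
tool_pos: [444.7, -214.0, 264.6]
orientation: [0.004, 0.381, 0.924, -0.0]
wrist_force: [0.6, -0.2, -0.7]
gripper_width: 59.1
```

```bash
python3 st.py
```

```text
t 5.2 tcp [ 444.7 -214.   264.6] grasp [ 446.  -214.6   97.6] yaw 45.16 tilt 0.5 F [ 0.6 -0.2 -0.7] T [ 0.04 -0.02  0.05] w 59.1 q [ 0.25  0.56  0.11  2.25 -0.18  0.33  1.31]
```

Call:
servo_tool --moves '[{"claw": -1, "x": 0, "y": 0, "z": 0.08, "twist": 0}, {"claw": -1, "x": 0, "y": 0, "z": 0.15, "twist": 0}, {"claw": -1, "x": 0, "y": 0, "z": 0.2, "twist": 0}, {"claw": -1, "x": 0, "y": 0, "z": 0.2, "twist": 0}, {"claw": -1, "x": 0.05, "y": 0.07, "z": 0.15, "twist": -0.05}, {"claw": -1, "x": 0.1, "y": 0.14, "z": 0.05, "twist": -0.06}, {"claw": -1, "x": 0.14, "y": 0.2, "z": 0, "twist": -0.07}, {"claw": -1, "x": 0.14, "y": 0.2, "z": 0, "twist": -0.07}, {"claw": -1, "x": 0.14, "y": 0.2, "z": 0, "twist": -0.07}, {"claw": -1, "x": 0.14, "y": 0.2, "z": 0, "twist": -0.07}]'

```text
t: 6.45
tool_pos: [547.5, -61.1, 398.8]
orientation: [0.002, 0.57, 0.821, -0.0]
wrist_force: [0.2, -0.4, -4.7]
gripper_width: 58.6
```

```bash
python3 st.py
```

```text
t 6.45 tcp [547.5 -61.1 398.8] grasp [548.  -61.7 231.8] yaw 20.46 tilt 0.26 F [ 0.2 -0.4 -4.7] T [-0.04 -0.07 -0.02] w 58.6 q [-0.22  0.41  0.32  2.02 -0.18  0.73  0.57]
```

Call:
servo_tool --moves '[{"claw": -1, "x": 0.14, "y": 0.18, "z": 0, "twist": -0.07}, {"claw": -1, "x": 0.14, "y": 0.18, "z": 0, "twist": -0.06}, {"claw": -1, "x": 0.14, "y": 0.18, "z": 0, "twist": -0.06}, {"claw": -1, "x": 0.12, "y": 0.15, "z": 0, "twist": -0.04}, {"claw": -1, "x": 0.07, "y": 0.09, "z": 0, "twist": -0.02}, {"claw": -1, "x": 0.04, "y": 0.05, "z": 0, "twist": 0}, {"claw": -1, "x": 0.02, "y": 0.02, "z": 0, "twist": 0}, {"claw": -1, "x": 0, "y": 0, "z": 0, "twist": 0}, {"claw": -1, "x": 0, "y": 0, "z": 0, "twist": 0}, {"claw": -1, "x": 0, "y": 0, "z": 0, "twist": 0}]'

```text
t: 7.7
tool_pos: [647.4, 71.5, 401.6]
orientation: [-0.0, 0.675, 0.737, -0.002]
wrist_force: [0.4, 0.0, -2.9]
gripper_width: 58.8
```

```bash
python3 st.py
python3 - <<'E'
from h import *
K=4
t=snapshot('top')[110:190,190:290]; s=snapshot('side')[60:190,300:430]
a=cv2.resize(t,None,fx=4,fy=4,interpolation=cv2.INTER_CUBIC); b=cv2.resize(s,None,fx=3,fy=3,interpolation=cv2.INTER_CUBIC)
a=cv2.copyMakeBorder(a,0,70,0,0,0)
cv2.imwrite('pics/s3.png',np.hstack([a,b]))
E
```

```text
t 7.7 tcp [647.4  71.5 401.6] grasp [646.8  70.9 234.6] yaw 5.03 tilt 0.27 F [ 0.4  0.  -2.9] T [-0.04  0.05 -0.02] w 58.8 q [-0.45  0.54  0.39  1.8  -0.26  0.86  0.14]
```

View pics/s3.png

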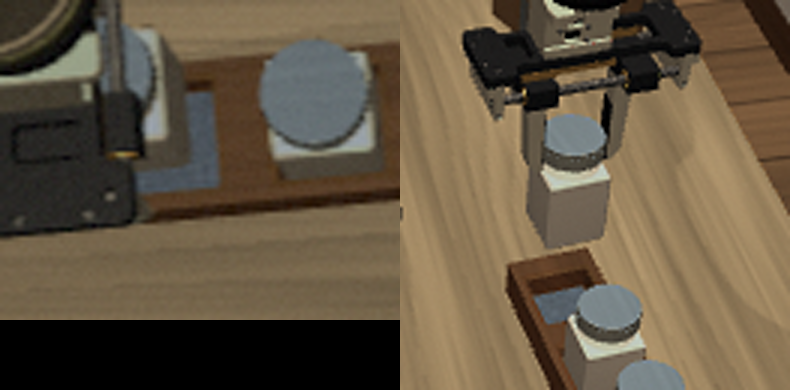

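Jar is held upright and level above the left end of the stand (felt at crop (560,305) in the side half). I'll shift +10, +5 mm and come down to just above the pocket mouth.

Call:
servo_tool --moves '[{"claw": -1, "x": 0.04, "y": 0.02, "z": -0.04, "twist": 0}, {"claw": -1, "x": 0.025, "y": 0.012, "z": -0.1, "twist": 0}, {"claw": -1, "x": 0, "y": 0, "z": -0.13, "twist": 0}, {"claw": -1, "x": 0, "y": 0, "z": -0.13, "twist": 0}, {"claw": -1, "x": 0, "y": 0, "z": -0.1, "twist": 0}, {"claw": -1, "x": 0, "y": 0, "z": -0.05, "twist": 0}, {"claw": -1, "x": 0, "y": 0, "z": 0, "twist": 0}, {"claw": -1, "x": 0, "y": 0, "z": 0, "twist": 0}, {"claw": -1, "x": 0, "y": 0, "z": 0, "twist": 0}, {"claw": -1, "x": 0, "y": 0, "z": 0, "twist": 0}]'

```text
t: 9.05
tool_pos: [658.9, 77.4, 313.4]
orientation: [-0.0, 0.675, 0.738, -0.002]
wrist_force: [0.1, 0.6, -2.4]
gripper_width: 58.6
```

```bash
python3 st.py
python3 - <<'E'
from h import *
s=snapshot('side'); t=snapshot('top')
a=cv2.resize(s,None,fx=6,fy=6,interpolation=cv2.INTER_CUBIC)
s_,m,g=__import__('st').st()
yaw=np.degrees(np.arctan2(m[1,1],m[0,1]))+.3
b=g[2]-97.6
for h,z,c in((30,b,(0,0,255)),(30,b+76,(0,0,255)),):
    cv2.polylines(a,[np.round(px("side",box(g,yaw,(h,h),z))*6+2.5).astype(int)],True,c,1)
for z in(40,12): cv2.polylines(a,[np.round(px("side",box((656.9,75.4),4.8,(32.5,32.5),z))*6+2.5).astype(int)],True,(0,255,0),1)
cv2.imwrite('pics/s4.png',a[90*6:190*6,315*6:430*6])
E
```

```text
t 9.05 tcp [658.9  77.4 313.4] grasp [658.4  76.8 146.4] yaw 5.07 tilt 0.24 F [ 0.1  0.6 -2.4] T [-0.04  0.06 -0.02] w 58.6 q [-0.42  0.65  0.34  1.84 -0.31  0.71  0.18]
t 9.15 tcp [658.9  77.4 313.3] grasp [658.4  76.9 146.3] yaw 5.07 tilt 0.25 F [-0.7  0.4 -4. ] T [-0.08  0.05 -0.05] w 59.0 q [-0.42  0.65  0.34  1.84 -0.31  0.71  0.18]
```

View pics/s4.png

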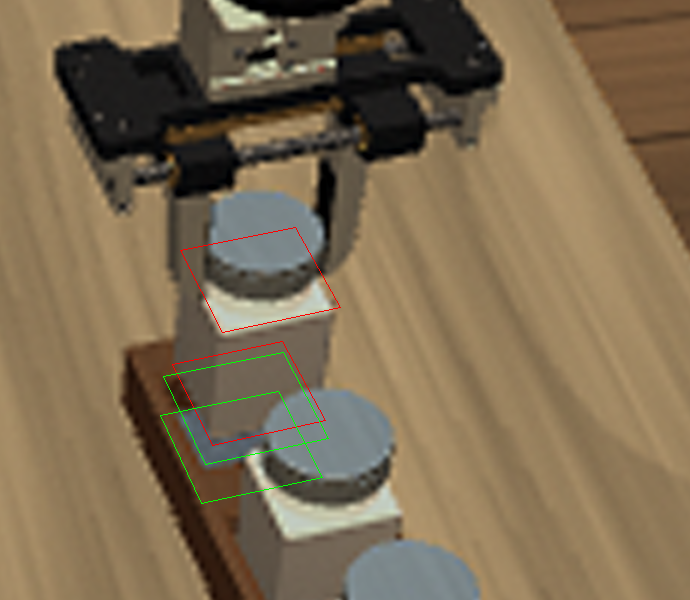

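The jar outline (red) and pocket rim (green) agree with the picture. I'll shift by about -1.5 mm and lower the jar slowly, stopping a few millimetres short of home.

Call:
servo_tool --moves '[{"claw": -1, "x": -0.009, "y": -0.008, "z": -0.02, "twist": 0}, {"claw": -1, "x": 0, "y": 0, "z": -0.03, "twist": 0}, {"claw": -1, "x": 0, "y": 0, "z": -0.03, "twist": 0}, {"claw": -1, "x": 0, "y": 0, "z": -0.03, "twist": 0}, {"claw": -1, "x": 0, "y": 0, "z": -0.03, "twist": 0}, {"claw": -1, "x": 0, "y": 0, "z": -0.03, "twist": 0}, {"claw": -1, "x": 0, "y": 0, "z": -0.02, "twist": 0}, {"claw": -1, "x": 0, "y": 0, "z": -0.01, "twist": 0}, {"claw": -1, "x": 0, "y": 0, "z": 0, "twist": 0}, {"claw": -1, "x": 0, "y": 0, "z": 0, "twist": 0}]'

```text
t: 10.4
tool_pos: [657.4, 76.1, 281.0]
orientation: [-0.0, 0.675, 0.738, -0.002]
wrist_force: [0.5, -0.6, -3.8]
gripper_width: 59.1
```

```bash
python3 st.py
```

```text
t 10.4 tcp [657.4  76.1 281. ] grasp [656.9  75.6 114. ] yaw 5.08 tilt 0.26 F [ 0.5 -0.6 -3.8] T [-0.02  0.05  0.01] w 59.1 q [-0.4   0.69  0.32  1.86 -0.33  0.65  0.2 ]
```

It went in freely, with no side force. Now the last 4–5 mm.

Call:
servo_tool --moves '[{"claw": -1, "x": 0, "y": 0, "z": -0.01, "twist": 0}, {"claw": -1, "x": 0, "y": 0, "z": -0.008, "twist": 0}, {"claw": -1, "x": 0, "y": 0, "z": -0.006, "twist": 0}, {"claw": -1, "x": 0, "y": 0, "z": -0.004, "twist": 0}, {"claw": -1, "x": 0, "y": 0, "z": -0.003, "twist": 0}, {"claw": -1, "x": 0, "y": 0, "z": 0, "twist": 0}, {"claw": -1, "x": 0, "y": 0, "z": 0, "twist": 0}, {"claw": -1, "x": 0, "y": 0, "z": 0, "twist": 0}, {"claw": -1, "x": 0, "y": 0, "z": 0, "twist": 0}, {"claw": -1, "x": 0, "y": 0, "z": 0, "twist": 0}]'

```text
t: 11.65
tool_pos: [657.5, 76.2, 276.7]
orientation: [0.0, 0.675, 0.738, -0.002]
wrist_force: [-0.2, 0.6, -2.4]
gripper_width: 59.4
```

```bash
python3 st.py
```

```text
t 11.65 tcp [657.5  76.2 276.7] grasp [657.1  75.8 109.7] yaw 5.08 tilt 0.21 F [-0.2  0.6 -2.4] T [-0.01  0.2   0.01] w 59.4 q [-0.4   0.69  0.31  1.86 -0.33  0.64  0.2 ]
```

Call:
servo_tool --moves '[{"claw": -1, "x": 0, "y": 0, "z": -0.003, "twist": 0}, {"claw": -1, "x": 0, "y": 0, "z": -0.003, "twist": 0}, {"claw": -1, "x": 0, "y": 0, "z": -0.003, "twist": 0}, {"claw": -1, "x": 0, "y": 0, "z": 0, "twist": 0}, {"claw": -1, "x": 0, "y": 0, "z": 0, "twist": 0}, {"claw": -1, "x": 0, "y": 0, "z": 0, "twist": 0}, {"claw": -1, "x": 0, "y": 0, "z": 0, "twist": 0}, {"claw": -1, "x": 0, "y": 0, "z": 0, "twist": 0}, {"claw": -1, "x": 0, "y": 0, "z": 0, "twist": 0}, {"claw": -1, "x": 0, "y": 0, "z": 0, "twist": 0}]'

```text
t: 12.9
tool_pos: [657.6, 76.4, 276.4]
orientation: [-0.0, 0.675, 0.738, -0.001]
wrist_force: [-0.9, 0.3, 2.6]
gripper_width: 58.9
```

```bash
python3 st.py
```

```text
t 12.9 tcp [657.6  76.4 276.4] grasp [657.2  76.1 109.4] yaw 5.09 tilt 0.15 F [-0.9  0.3  2.6] T [0.01 0.49 0.02] w 58.9 q [-0.4   0.69  0.31  1.86 -0.33  0.64  0.2 ]
```

The jar is on the floor at the predicted height, with a light push of 2.6 N. Now unscrewing anticlockwise.

Call:
servo_tool --moves '[{"claw": -1, "x": 0, "y": 0, "z": 0, "twist": 0.1}, {"claw": -1, "x": 0, "y": 0, "z": 0.001, "twist": 0.1}, {"claw": -1, "x": 0, "y": 0, "z": 0.001, "twist": 0.1}, {"claw": -1, "x": 0, "y": 0, "z": 0.001, "twist": 0.1}, {"claw": -1, "x": 0, "y": 0, "z": 0.001, "twist": 0.1}, {"claw": -1, "x": 0, "y": 0, "z": 0.001, "twist": 0.1}, {"claw": -1, "x": 0, "y": 0, "z": 0.001, "twist": 0.1}, {"claw": -1, "x": 0, "y": 0, "z": 0.001, "twist": 0.1}, {"claw": -1, "x": 0, "y": 0, "z": 0.001, "twist": 0.1}, {"claw": -1, "x": 0, "y": 0, "z": 0, "twist": 0}]'

```text
t: 14.15
tool_pos: [658.5, 76.5, 278.3]
orientation: [0.002, 0.255, 0.967, 0.001]
wrist_force: [-1.8, 0.8, 2.3]
gripper_width: 59.1
```

```bash
python3 st.py
```

```text
t 14.15 tcp [658.5  76.5 278.3] grasp [659.   76.6 111.3] yaw 60.46 tilt 0.2 F [-1.8  0.8  2.3] T [-0.05  0.39  0.03] w 59.1 q [-0.22  0.67  0.04  1.85 -0.04  0.62  0.89]
```

Call:
servo_tool --moves '[{"claw": -1, "x": -0.003, "y": 0, "z": 0, "twist": 0.1}, {"claw": -1, "x": -0.003, "y": 0, "z": 0, "twist": 0.1}, {"claw": -1, "x": -0.002, "y": 0, "z": 0, "twist": 0.1}, {"claw": -1, "x": 0, "y": 0, "z": 0, "twist": 0.07}, {"claw": -1, "x": 0, "y": 0, "z": 0, "twist": 0}, {"claw": -1, "x": 0, "y": 0, "z": 0, "twist": 0}, {"claw": -1, "x": 0, "y": 0, "z": 0, "twist": 0}, {"claw": -1, "x": 0, "y": 0, "z": 0, "twist": 0}, {"claw": -1, "x": 0, "y": 0, "z": 0, "twist": 0}, {"claw": -1, "x": 0, "y": 0, "z": 0, "twist": 0}]'

```text
t: 15.4
tool_pos: [658.1, 76.2, 279.4]
orientation: [0.003, 0.068, 0.998, 0.001]
wrist_force: [-1.6, 0.2, 2.8]
gripper_width: 58.7
```

```bash
python3 st.py
```

```text
t 15.4 tcp [658.1  76.2 279.4] grasp [659.1  76.5 112.4] yaw 82.18 tilt 0.36 F [-1.6  0.2  2.8] T [-0.01  0.38  0.02] w 58.7 q [-0.16  0.67 -0.07  1.85  0.07  0.62  1.16]
```

Turned by 77°. I'll lift 3 mm as a test.

Call:
servo_tool --moves '[{"claw": -1, "x": 0, "y": 0, "z": 0.008, "twist": 0}, {"claw": -1, "x": 0, "y": 0, "z": 0.008, "twist": 0}, {"claw": -1, "x": 0, "y": 0, "z": 0.004, "twist": 0}, {"claw": -1, "x": 0, "y": 0, "z": 0, "twist": 0}, {"claw": -1, "x": 0, "y": 0, "z": 0, "twist": 0}, {"claw": -1, "x": 0, "y": 0, "z": 0, "twist": 0}, {"claw": -1, "x": 0, "y": 0, "z": 0, "twist": 0}, {"claw": -1, "x": 0, "y": 0, "z": 0, "twist": 0}, {"claw": -1, "x": 0, "y": 0, "z": 0, "twist": 0}, {"claw": -1, "x": 0, "y": 0, "z": 0, "twist": 0}]'

```text
t: 16.65
tool_pos: [658.1, 75.9, 281.8]
orientation: [0.003, 0.068, 0.998, 0.001]
wrist_force: [-0.1, 0.3, 0.8]
gripper_width: 59.3
```

Run:
```python
from st import *
s,m,g=st()
a=np.mean([get_state()["wrist_force"]],0)
s=snapshot('side')[90:190,315:430]
cv2.imwrite('pics/s5.png',cv2.resize(s,None,fx=6,fy=6,interpolation=cv2.INTER_CUBIC)); st()
```

```text
t 16.65 tcp [658.1  75.9 281.8] grasp [659.   76.2 114.8] yaw 82.15 tilt 0.33 F [-0.1  0.3  0.8] T [-0.02  0.11 -0.01] w 59.3 q [-0.15  0.67 -0.07  1.84  0.07  0.63  1.16]
t 16.7 tcp [658.1  75.9 281.8] grasp [659.1  76.2 114.8] yaw 82.15 tilt 0.34 F [-0.8  0.2 -0.7] T [ 0.02  0.09 -0.01] w 59.3 q [-0.15  0.67 -0.07  1.84  0.07  0.63  1.16]
```

View pics/s5.png

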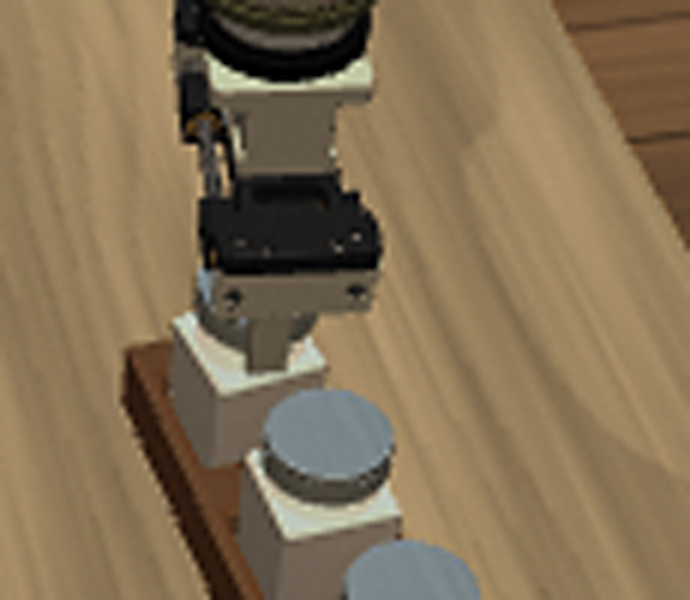

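The jar stays low in the pocket and the wrist carries only about the cap's weight, so the thread has let go. I'll raise it by about 28 mm.

Call:
servo_tool --moves '[{"claw": -1, "x": 0, "y": 0, "z": 0.02, "twist": 0}, {"claw": -1, "x": 0, "y": 0, "z": 0.03, "twist": 0}, {"claw": -1, "x": 0, "y": 0, "z": 0.03, "twist": 0}, {"claw": -1, "x": 0, "y": 0, "z": 0.03, "twist": 0}, {"claw": -1, "x": 0, "y": 0, "z": 0.03, "twist": 0}, {"claw": -1, "x": 0, "y": 0, "z": 0.03, "twist": 0}, {"claw": -1, "x": 0, "y": 0, "z": 0.02, "twist": 0}, {"claw": -1, "x": 0, "y": 0, "z": 0, "twist": 0}, {"claw": -1, "x": 0, "y": 0, "z": 0, "twist": 0}, {"claw": -1, "x": 0, "y": 0, "z": 0, "twist": 0}]'

```text
t: 17.95
tool_pos: [658.4, 76.0, 312.8]
orientation: [0.003, 0.068, 0.998, 0.001]
wrist_force: [1.1, -0.1, -0.8]
gripper_width: 59.0
```

Run:
```python
from st import *
s,m,g=st()
a=snapshot('side')[90:190,315:430]; a=cv2.resize(a,None,fx=4,fy=4,interpolation=cv2.INTER_CUBIC)
b=snapshot('top')[100:180,195:280]; b=cv2.resize(b,(340,400),interpolation=cv2.INTER_CUBIC)
cv2.imwrite('pics/s6.png',np.hstack([a,b])[:,:800])
```

```text
t 17.95 tcp [658.4  76.  312.8] grasp [659.6  76.3 145.8] yaw 82.15 tilt 0.42 F [ 1.1 -0.1 -0.8] T [ 0.03 -0.02 -0.05] w 59.0 q [-0.15  0.63 -0.07  1.83  0.07  0.68  1.17]
```

View pics/s6.png

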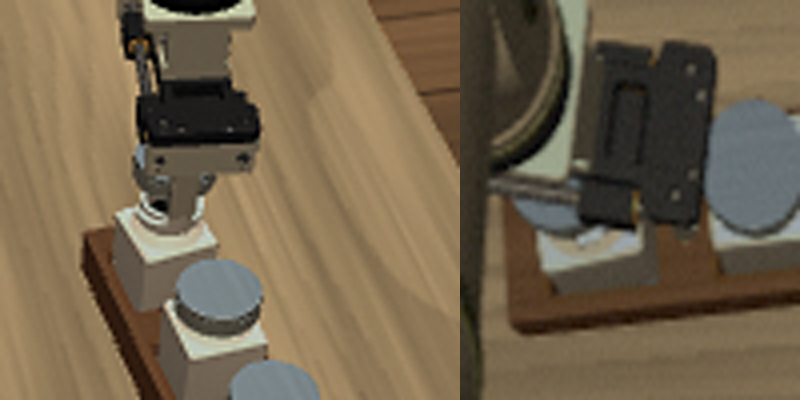

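The open mouth shows at (160,208), with the cap held level about 22 mm above it. The jar sits home in the pocket and the neighbouring jars haven't moved. I'm handing the job in.

```bash
python3 -c "
from bench import *
print(finish_job())"
```

```text
the job is handed in; nothing more can be done
None
```

I gripped the jar by its cap, set it upright in the free pocket, then unscrewed the cap by 77° in the same grip and raised it. I handed the job in at about 18 s, and no verdict was reported.

**Seating:** the jar went in with no side force and touched the pocket floor at the expected height, with about 3 N of push.

**Last checks:**
- The wrist carries only about 0.8 N, so only the cap is being lifted.
- The grip reads 59.0 mm and the tool is tilted 0.4°.
- The cap's lower edge is about 22 mm above the rim, estimated from the grasp height. It looks centred to within about 3 mm.
- The picture shows the open mouth and the jar home in its pocket. The next jar looks undisturbed.

**Less certain:**
- The last picture did not include the mug or the books, though the arm never came near them.
- During the turn the tool rose 3 mm against the thread's 1.5 mm and drifted about 2 mm in x. The force stayed under 3 N and nothing seems to have come of it.

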